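# Release a kiln prop with the two-key feed rack

## Task

With the fingers, push the key cover of the kiln-prop rack all the way back, then press both release keys right down together, one fingertip on each, and keep them down until the prop has rolled to the foot of the chute. Then let both keys come up and move clear. Do not touch or lift the prop, and leave the pots and the spare prop alone.

Things in the scene. Friction and masses are not known exactly. Their poses are not given: they have to be found in the camera images.
- rack: Fixed kiln-prop rack: wooden key block, steel chute behind it. Origin on the table (z = 0) midway between the keys; x points from keys to chute (away from the robot, within 25 degrees), y along the two keys towards the chute's high end, z up. Block: x -70 to +120 mm, y -75 to +75 mm, top at 50 mm; two 6 mm high rails on it along x at y = -70 and +70 mm.
- chute_foot (a point): On the chute floor at its low end, where the prop comes to rest. The chute's centre line is at rack x = 200 mm; it is 118 mm wide and slopes 12 degrees along y from +160 mm (high, wall top 135 mm over the table) to -160 mm. Two stop pins side by side stand in its floor at y = 60 mm; each key draws down one pin.
- left_top (a point): Centre of the top of the left key (rack x 0, y +30 mm, 64 mm above the table when up): plain round steel cap 30 mm across, under the cover at the start. Keys' centres are 60 mm apart. Fully down its top is 54 mm above the table, 4 mm above the block.
- right_top (a point): The same for the right key (rack x 0, y -30 mm).
- cap_left: The left key's round steel cap, 30 mm across, 12 mm thick; origin at the centre of its underside.
- cap_right: The right key's round steel cap, likewise.
- key_left (a joint): Left key's travel: 0 up, 0.010 m fully down. Spring return; about 1.5 N to start, 5 N fully down. Its stop pin is below the chute floor from about 0.007 m on, and rises again as the key is let up.
- key_right (a joint): Right key's travel, the same.
- cover (a joint): Sliding key cover's travel along rack +x: 0 is over the keys (it starts 0 to 12 mm along), 0.070 m is fully back, keys bare. Slides with about 1.5 N of friction and stays where it is left.
- tab_front (a point): Centre of the robot-side face of the cover's upright tab: aluminium plate 60 mm wide along rack y, 4 mm thick, from 72 to 102 mm above the table (this point at 87 mm) on the edge nearest the robot; rack x = -22 mm plus travel. The cover's plate, 46 mm in x and 154 mm in y, runs back from it, 68 to 72 mm above the table.
- prop_center (a point): Centre of the kiln prop: plain buff ceramic cylinder 40 mm across, 90 mm long, about 0.25 kg, lying across the chute against the stop pins (at about y = 85 mm, 100 mm high in the rack frame). With both pins down it rolls within about 1 s to the foot wall, where it rests at about y = -131 mm, z = 55 mm.
- prop: The same kiln prop as a solid; its axes turn as it rolls.
- vase: Bystander: plain terracotta vase with a flared mouth, 68 mm widest, 130 mm tall, loose; origin at the centre of its underside. Leave alone.
- flask: Bystander: green-glazed narrow-necked flask, 60 mm widest, 120 mm tall, loose; origin at the centre of its underside. Leave alone.
- bowl: Bystander: buff bowl, 100 mm across, 45 mm tall, loose; origin at the centre of its underside. Leave alone.
- cup: Bystander: dark clay cup without handle, 68 mm across, 75 mm tall, loose; origin at the centre of its underside. Leave alone.
- spare: Bystander: spare kiln prop standing on end, buff cylinder 40 mm across, 90 mm tall, loose; origin at the centre of its underside. Leave alone.
- jar: Bystander: dark round-bellied jar, 92 mm widest, 98 mm tall, loose; origin at the centre of its underside. Leave alone.
Things that resemble listed ones, but are neither listed nor needed, are in the scene too. Leave any purple or yellow look-alike of the prop alone.

How it is judged:
On the way, in this order (a step that is already met when the one before it is completed fails the run):
1. the key cover is pushed back off the keys (value of joint cover above 0.055 m), for 0.2 s.
2. both keys are down together, pressed by the fingers (value of joint each of key_left, key_right above 0.007 m and contact force between the fingers and cap_left above 0.3 N and contact force between the fingers and cap_right above 0.3 N), for 0.15 s.
3. the prop is at the foot of the chute while both keys are still down (y of prop_center in the frame of rack below -0.1 m and z of prop_center in the frame of rack below 0.085 m and x of prop_center in the frame of rack between 0.17 and 0.23 m and value of joint each of key_left, key_right above 0.006 m), for 0.2 s.
At the end, for the whole second after the job is handed in: The prop lies at rest (under 0.02 m/s) at the foot of the chute (its centre beyond y = -100 mm in the rack frame, within 30 mm of the chute's centre line and under 85 mm high), both keys are up (within 2 mm), and the cover is back by more than 55 mm (y of prop_center in the frame of rack below -0.1 m and z of prop_center in the frame of rack below 0.085 m and x of prop_center in the frame of rack between 0.17 and 0.23 m and linear speed of prop below 0.02 m/s and value of joint each of key_left, key_right below 0.002 m and value of joint cover above 0.055 m); the robot touches nothing.
It fails at once if the robot touches the prop (over 0.5 N) (contact force between any of the fingers, the arm and prop above 0.5 N).
It fails at once if the prop is lifted (centre over 140 mm high) (height (world z) of prop_center above 0.14 m).
It fails at once if a pot or the spare prop is moved by over 25 mm or tipped (distance of any of vase, flask, bowl, cup, spare, jar from where it was at the start of the episode above 0.025 m or angle between any of vase, flask, bowl, cup, spare, jar's own z axis and vertical above 0.4 rad).
It also fails if it takes over 45 s, if anything falls off the work surface, if the arm or the gripper's body presses on something with over 40 N, if the wrist force passes 120 N, or if a joint passes its speed limit or range.

## Robot

A 7-joint arm with a two-finger parallel gripper is mounted at the origin on the work surface. World frame = base frame: x ahead of the robot, y to its left, z up, the work surface at z = 0. Lengths are in m, angles in rad, forces in N, time in s.
With the tool pointing down it reaches from about 0.4 to 0.85 m from the base axis. Payload 10.4 kg.
Tool frame: the origin (TCP) lies midway between the tips of the shut fingers; the grasp point (between the pads) lies manip.pinch_z behind it (manip.pinch_z is the distance from the TCP to the grasp point, in m); z points along the fingers, y is the direction in which the jaws open and shut (so a half turn about z gives the same grasp; the last joint's range is limited). The gripper opens to 85 mm and grips with 20 to 120 N. Pads are 22 mm wide; open, the fingers measure 114 mm over their backs; the gripper's body (76 mm by 85 mm) begins 54 mm behind the grasp point. The pads swing forward as they close: fully open they stand 13 mm farther back than shut.
Start: joints at [1.1, 0.332, -0.065, 1.46, 0.022, 1.35, -0.088], TCP at [0.271, -0.563, 0.21] pointing down, gripper open.
Joint ranges: [-2.6, 2.6], [-0.5, 2.12], [-1.47, 1.34], [0.16, 2.42], [-1.27, 4.41], [0.06, 2.06], [-2.6, 2.6]. Speed limits (rad/s): [2.22, 2.22, 2.79, 2.79, 3.14, 3.14, 3.14].

## Interface

Orientations are given as a unit quaternion [x, y, z, w].
In Python, from workcell import manip gives the robot as it stands.
- The arm moves only by the shell command python3 -m handwheel 'ROWS' [FORCE]. ROWS is JSON, a list that holds one entry, the list of rows, each a list of 7 numbers: the shift along the tool's x, y, z in m, then the turn, a rotation vector about the tool's x, y, z in rad, then the finger opening in m, from 0 to 0.0854. In form: [[[tx, ty, tz, ax, ay, az, claw], ...]]. A call has 1 to 8 rows; each row is the pose to reach, as a shift and turn from the pose commanded when the call began, along the tool's axes at that moment; what a row does not reach only later rows make up. A row lasts 1/8 s, in which the tool goes at most 62.5 mm and 10.7 degrees, less where a joint would pass 70% of its speed; a pose out of reach is approached as far as the arm can. A call with a gripper value outside its range is refused whole. The fingers move at their own pace and stop on an object; FORCE is the grip in N (left out, the last holds). Time passes only in rows, so rows that repeat a pose let the fingers close. It gives the time, the measured TCP pose, the force and the opening at its end, in the units of the state.
- manip.get_obs(): the state, without advancing time (a new reading comes with each control period).
- manip.camera(name): name is "scene" or "top" or "wrist"; returns the picture (384x512x3 uint8, blue, green, red); there is no depth.
- manip.calibration(name): a dict with "fx", "fy", "cx", "cy" (pixels), "view" (4x4, takes a point from world to camera coordinates); the wrist camera has in their place "tool_from_camera" (4x4, takes a point from camera to tool coordinates, whose origin is the TCP and whose axes are the flange's). Camera axes: x right, y up, looking along -z (the intrinsics and any distortion apply to the point x, -y, -z); pixel columns grow to the right and rows downward; lengths in m; the calibration is good to about 2 mm. A picture is of the moment at which its call begins: read the wrist's pose just before it. calibration takes no time and is no camera call.
- manip.hand_in(): hands the job in, once; it reports no verdict.
The state is a dict: "clock": time; "joint_pos": joint angles; "joint_velocities": joint speeds; "tau": joint torques, N m; "position": TCP position; "ee_rot": TCP orientation; "ft_force": force on the tool from outside, world axes, zero at the start; "torque": the same for the moment, N m; "grip_width": opening from 0.0 (shut) to 1.0 (fully open).
Only numpy, scipy, OpenCV 4.12 (cv2) and the standard library are available. Lean on these libraries where they do the work, as an engineer would, in place of code of your own. Each camera call takes 0.05 s, during which the arm holds its last target.

## Working session

There is one attempt and no reset: what is moved stays moved. The work goes in short steps, Python scripts to look and compute and a shell command to move; the robot and the scene stay as the last step left them, time stands still between calls to the robot, and variables do not carry over. Pictures are saved under pics/ and viewed, and the job is handed in when it is done.

```bash
ls; mkdir -p pics; python3 - <<'E'
from workcell import manip
import cv2
print(manip.pinch_z); print(manip.get_obs())
for n in("scene","top","wrist"):
    c=manip.calibration(n); print(n,c)
for n in("scene","top"):
    cv2.imwrite(f"pics/{n}0.png",manip.camera(n))
E
```

```text
pics
0.0187
{'clock': 0.0, 'joint_pos': array([ 1.10040943,  0.33285652, -0.06471133,  1.46096805,  0.02161058,
        1.34987707, -0.08847892]), 'joint_velocities': array([-0.0012057 ,  0.0022273 , -0.00011366, -0.00056753,  0.00049957,
        0.00138667, -0.0004205 ]), 'tau': array([-3.70087519e-04, -6.25445580e+01,  4.89048916e-02, -3.91598403e+01,
        1.60476915e-02,  1.01400999e-02, -5.29173053e-05]), 'position': array([ 0.27042673, -0.56301251,  0.2096128 ]), 'ee_rot': array([ 9.75033965e-01,  2.22054650e-01, -1.92105808e-04, -6.79864004e-04]), 'ft_force': array([-0.50400921, -0.59200173,  0.18969269]), 'torque': array([ 0.03838645, -0.00224388,  0.02886112]), 'grip_width': 1.0006881043324276}
scene {'fx': 386.6638522678594, 'fy': 386.6638522678594, 'cx': 255.465329688322, 'cy': 189.49025650890388, 'view': array([[-0.80491129,  0.59338928,  0.0026414 ,  0.51987014],
       [-0.35890064, -0.49037106,  0.79418295,  0.16401864],
       [ 0.47255492,  0.63829882,  0.60767299, -1.50806451],
       [ 0.        ,  0.        ,  0.        ,  1.        ]])}
top {'fx': 434.36293447628094, 'fy': 434.36293447628094, 'cx': 255.02672336066954, 'cy': 192.99487078012336, 'view': array([[ 0.02672646, -0.99949583, -0.01713996,  0.00303496],
       [ 0.98503859,  0.02341198,  0.17073619, -0.6257116 ],
       [-0.17024883, -0.02144669,  0.98516769, -0.97598888],
       [ 0.        ,  0.        ,  0.        ,  1.        ]])}
wrist {'fx': 265.73725574254473, 'fy': 265.73725574254473, 'cx': 252.7464913973602, 'cy': 193.99659036572942, 'tool_from_camera': array([[ 1.35010383e-03,  9.45063561e-01,  3.26883838e-01,
         8.46474253e-02],
       [ 9.99998549e-01, -1.61556936e-03,  5.40601404e-04,
         3.95933201e-04],
       [ 1.03900620e-03,  3.26882634e-01, -9.45064370e-01,
        -1.63552770e-01],
       [ 0.00000000e+00,  0.00000000e+00,  0.00000000e+00,
         1.00000000e+00]])}
```

View pics/scene0.png

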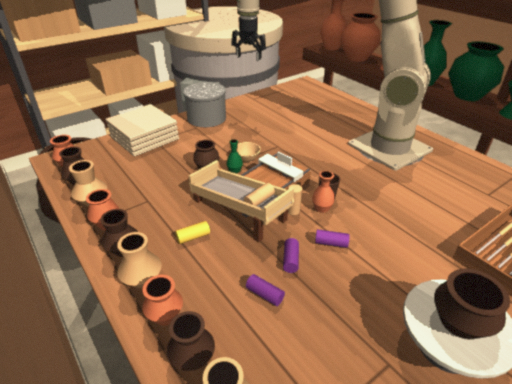

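View pics/top0.png

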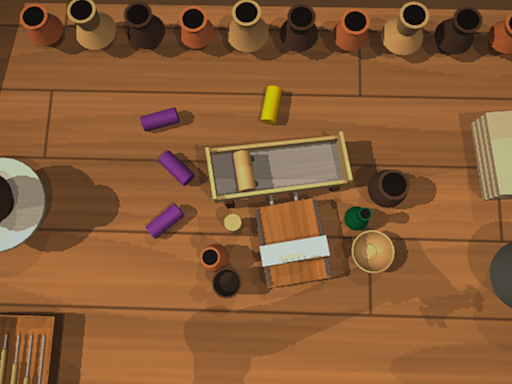

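```bash
python3 - <<'E'
import cv2
i=cv2.imread("pics/top0.png")[180:300,190:400]
cv2.imwrite("pics/topc.png",cv2.resize(i,None,fx=3.8,fy=3.8,interpolation=cv2.INTER_CUBIC))
E
```

```text
(no output)
```

View pics/topc.png

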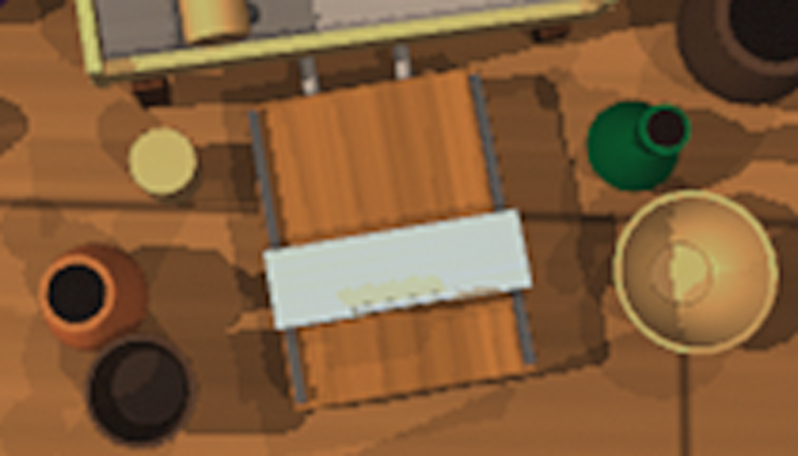

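The top crop shows the pale cover plate, with corners at crop (263,252), (518,210), (532,287) and (276,328). It also shows the grey rails, from (255,112) to (300,402) on the left and (476,78) to (532,362) on the right. The vase and cup stand to the left, the bowl and flask to the right, and the real prop is buff and lies in the chute. The purple and yellow cylinders are look-alikes.

```bash
cat > h.py <<'E'
import numpy as np,cv2
from workcell import manip
def ray(name,uv,z):
    c=manip.calibration(name);V=c["view"];R=V[:3,:3];t=V[:3,3]
    d=np.array([(uv[0]-c["cx"])/c["fx"],-(uv[1]-c["cy"])/c["fy"],-1.])
    o=-R.T@t;d=R.T@d
    return (o+d*(z-o[2])/d[2])
def proj(name,p):
    c=manip.calibration(name);V=c["view"];q=V[:3,:3]@np.array(p)+V[:3,3]
    return c["cx"]+c["fx"]*q[0]/-q[2],c["cy"]-c["fy"]*q[1]/-q[2]
E
python3 - <<'E'
from h import *
im=cv2.imread("pics/top0.png")
m=((im.min(2)>140)&(im[:,:,0].astype(int)>=im[:,:,2]-15)).astype(np.uint8);m[:200]=0;m[:, :240]=0;m[:,350:]=0;m[290:]=0
cs=max(cv2.findContours(m,0,2)[0],key=cv2.contourArea)
b=cv2.boxPoints(cv2.minAreaRect(cs));print(b)
P=np.array([ray("top",p,.072)[:2] for p in b]);print(P,[np.linalg.norm(P[i]-P[i-1]) for i in range(4)],P.mean(0))
f=lambda x,y:(190+x/3.8,180+y/3.8)
hand=np.array([ray("top",f(*p),.072)[:2] for p in[(263,252),(518,210),(532,287),(276,328)]]);print(hand,hand.mean(0))
R={k:ray("top",f(*p),.056)[:2] for k,p in dict(lb=(255,110),lf=(299,403),rb=(476,76),rf=(532,362)).items()}
print(R)
for a,c in(("lf","lb"),("rf","rb"),("rb","lb"),("rf","lf")):
    d=R[c]-R[a];print(a,c,np.linalg.norm(d),np.degrees(np.arctan2(d[1],d[0])))
B=(R["lb"]+R["rb"])/2;F=(R["lf"]+R["rf"])/2;print("B",B,"F",F,"origin",F+(B-F)*70/190)
E
```

```text
[[258.912   245.98653]
 [325.99762 234.48615]
 [329.49487 254.88664]
 [262.40924 266.38702]]
[[ 0.49993482  0.00630751]
 [ 0.5299988  -0.14621644]
 [ 0.484036   -0.15406668]
 [ 0.45429865 -0.0027548 ]] [np.float64(0.04652724953329063), np.float64(0.15545867582758716), np.float64(0.04662837965017771), np.float64(0.15420634091426216)] [ 0.49206707 -0.0741826 ]
[[ 0.49920665  0.00560841]
 [ 0.52824522 -0.14693887]
 [ 0.4826302  -0.15520379]
 [ 0.45447086 -0.00325359]] [ 0.49113823 -0.07494696]
{'lb': array([0.58713353, 0.0128876 ]), 'lf': array([ 0.41054925, -0.0180999 ]), 'rb': array([ 0.61170437, -0.12341062]), 'rf': array([ 0.43849628, -0.15752547])}
lf lb 0.17928255911096633 9.95308338299331
rf rb 0.17653573564806907 11.142288346956745
rb lb 0.1384952388949431 100.21910294427201
rf lf 0.14219890029711832 101.33439737239944
B [ 0.59941895 -0.05526151] F [ 0.42452276 -0.08781269] origin [ 0.4889582  -0.07582015]
```

```bash
cat >> h.py <<'E'
from scipy.spatial.transform import Rotation as Ro
O=np.array([.4875,-.0757]);YAW=np.radians(10.7)
def rack(x,y,z):
    c,s=np.cos(YAW),np.sin(YAW);return np.array([O[0]+c*x-s*y,O[1]+s*x+c*y,z])
def unrack(p):
    c,s=np.cos(YAW),np.sin(YAW);d=np.array(p[:2])-O;return np.array([c*d[0]+s*d[1],-s*d[0]+c*d[1],p[2]])
def go(x,y,z):
    o=manip.get_obs();R=Ro.from_quat(o["ee_rot"])
    c,s=np.cos(YAW),np.sin(YAW)
    T=Ro.from_matrix(np.array([[c,s,0],[s,-c,0],[0,0,-1]]))
    print("shift",(R.inv().apply(rack(x,y,z)-o["position"])).round(4),"turn",(R.inv()*T).as_rotvec().round(4))
    print("rack pos",unrack(o["position"]).round(4),"F",o["ft_force"].round(2),"t",o["clock"],"grip",o["grip_width"])
E
python3 -c "
from h import *
go(-.06,0,.16)"
```

```text
shift [ 0.3487 -0.3607  0.0501] turn [-1.300e-03  2.000e-04  2.611e-01]
rack pos [-0.3038 -0.4386  0.2097] F [ 0.44  0.2  -0.34] t 0.1 grip 1.0043316398955495
```

```bash
python3 -m handwheel '[[[0.349,-0.361,0.02,0,0,0.26,0],[0.349,-0.361,0.02,0,0,0.26,0],[0.349,-0.361,0.02,0,0,0.26,0],[0.349,-0.361,0.02,0,0,0.26,0],[0.349,-0.361,0.02,0,0,0.26,0],[0.349,-0.361,0.02,0,0,0.26,0],[0.349,-0.361,0.02,0,0,0.26,0],[0.349,-0.361,0.02,0,0,0.26,0]]]' 40; python3 -c "
from h import *
go(-.06,0,.083)"
```

```text
clock: 1.1
position: [0.4282, -0.0874, 0.1904]
ee_rot: [0.996, 0.094, 0.0, 0.0]
ft_force: [1.2, -1.3, -0.3]
grip_width: 0.002
shift [ 0.0004 -0.0005  0.1074] turn [ 0.0005 -0.0001  0.0008]
rack pos [-0.0604 -0.0004  0.1904] F [ 1.18 -1.27 -0.31] t 1.1 grip 0.0017373732315199165
```

```bash
python3 -c "
from h import *
cv2.imwrite('pics/w1.png',manip.camera('wrist'))"
```

```text
(no output)
```

View pics/w1.png

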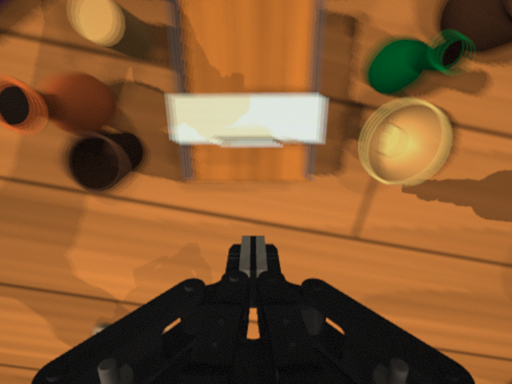

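The wrist view shows the cover tab at about (248,142), square to and centred on the shut fingers at (253,245). I'll lower, then push.

```bash
python3 -m handwheel '[[[0,0,0.05,0,0,0,0],[0,0,0.107,0,0,0,0],[0,0,0.107,0,0,0,0],[0.015,0,0.107,0,0,0,0],[0.03,0,0.107,0,0,0,0],[0.045,0,0.107,0,0,0,0],[0.06,0,0.107,0,0,0,0],[0.075,0,0.107,0,0,0,0]]]'; python3 -c "
from h import *
go(.037,0,.083)
cv2.imwrite('pics/t1.png',manip.camera('top'))"
```

```text
clock: 2.15
position: [0.503, -0.075, 0.0836]
ee_rot: [0.996, 0.094, 0.0, 0.0]
ft_force: [-0.3, 0.5, 1.1]
grip_width: -0.0
shift [ 0.0217 -0.0022  0.0006] turn [ 0.     -0.0002  0.001 ]
rack pos [ 0.0153 -0.0022  0.0836] F [-0.32  0.53  1.1 ] t 2.15 grip -0.00021748349523047214
```

View pics/t1.png

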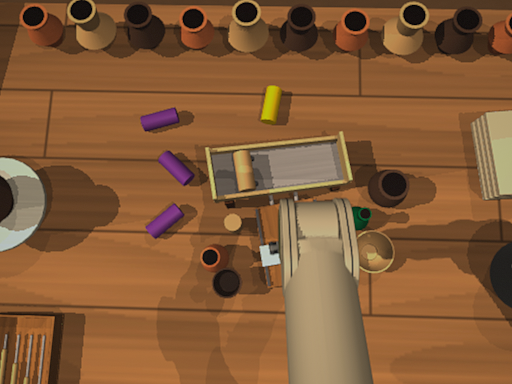

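```bash
python3 - <<'E'
from h import *
s=manip.camera('scene');cv2.imwrite('pics/s1.png',s)
a=cv2.resize(cv2.imread('pics/t1.png')[190:300,200:340],None,fx=3,fy=3,interpolation=2)
b=cv2.resize(s[130:240,180:320],None,fx=3,fy=3,interpolation=2)
cv2.imwrite('pics/c1.png',np.hstack([a,b])[:, :840][:,:800])
for p in[rack(-.022,0,.087),rack(.048,0,.087),rack(.015,0,.083)]:print(proj('scene',p),proj('top',p))
E
```

```text
(np.float64(284.8604666366764), np.float64(157.90959156971158)) (np.float64(297.09478800036715), np.float64(262.0225074033086))
(np.float64(271.02618335270677), np.float64(166.51973137069908)) (np.float64(291.6366578829331), np.float64(231.00881948291828))
(np.float64(277.61348695643096), np.float64(163.41303401499852)) (np.float64(294.06569637428976), np.float64(245.6260597908343))
```

View pics/c1.png

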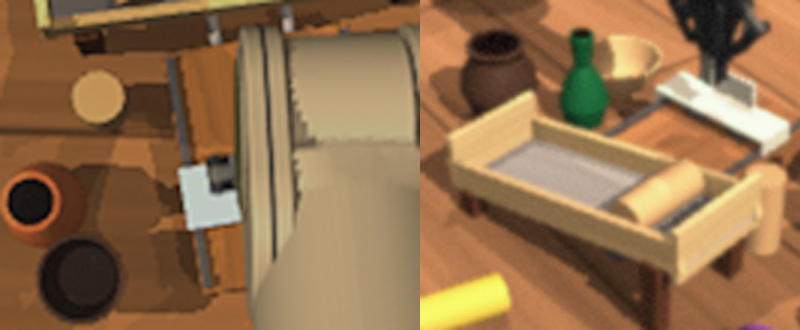

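```bash
python3 - <<'E'
from h import *
a=cv2.imread('pics/scene0.png')[135:215,220:320];b=cv2.imread('pics/s1.png')[135:215,220:320]
cv2.imwrite('pics/c2.png',cv2.resize(np.vstack([a,b]),None,fx=3.7,fy=3.7,interpolation=2)) 
c=cv2.imread('pics/top0.png')[225:285,240:345];d=cv2.imread('pics/t1.png')[225:285,240:345]
cv2.imwrite('pics/c3.png',cv2.resize(np.vstack([c,d]),None,fx=4,fy=4,interpolation=2)) 
for q in[(259.3,247.3),(262.7,267.3)]:print(unrack(ray('top',q,.072)))
E
```

```text
[0.02436703 0.07787863 0.072     ]
[-0.02119359  0.07752255  0.072     ]
```

View pics/c2.png

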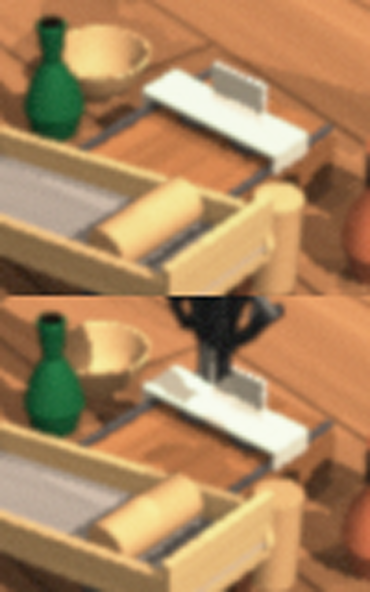

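View pics/c3.png

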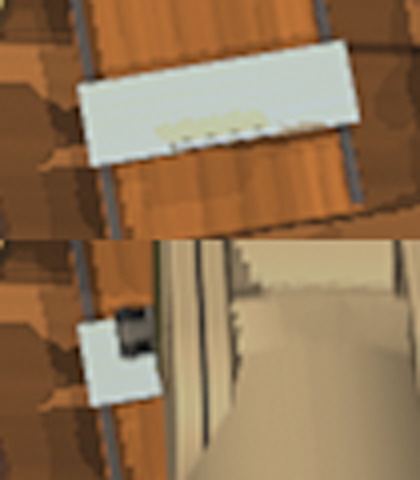

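```bash
python3 -c "
from h import *
cv2.imwrite('pics/w2.png',manip.camera('wrist'));go(0,0,.1)"
```

```text
shift [-0.0147 -0.0019 -0.0167] turn [-0.0006  0.0002  0.0017]
rack pos [ 0.0147 -0.0019  0.0833] F [-0.41  0.09  0.23] t 2.3 grip 0.0038820505591032413
```

View pics/w2.png

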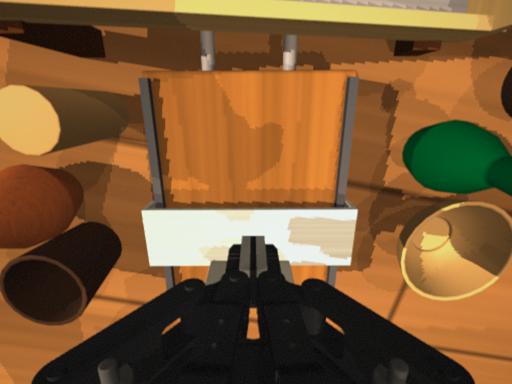

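```bash
python3 - <<'E'
from h import *
c=manip.calibration('wrist');T=np.linalg.inv(c['tool_from_camera'])
def pw(p):
    q=T@np.array([*p,1.]);return (c['cx']+c['fx']*q[0]/-q[2]).round(1),(c['cy']-c['fy']*q[1]/-q[2]).round(1)
for z in(0,-.01,-.02,-.03):print(z,pw((0,0,z)),pw((.011,0,z)))
o=manip.get_obs();R=Ro.from_quat(o['ee_rot'])
for n,p in dict(tabTopL=(-.022,.03,.102),tabTopR=(-.022,-.03,.102),tab2=(-.018,.03,.102),plateBL=(.024,.077,.072),plateFL=(-.022,.077,.072),blkF=(-.07,.07,.056),blkB=(.12,.07,.056),blkBR=(.12,-.07,.056)).items():
    print(n,pw(R.inv().apply(rack(*p)-o['position'])))
w=cv2.imread('pics/w2.png')[190:300,130:370];cv2.imwrite('pics/w2c.png',cv2.resize(w,None,fx=3.3,fy=3.3,interpolation=2))
E
```

```text
0 (np.float64(252.3), np.float64(232.7)) (np.float64(252.3), np.float64(218.1))
-0.01 (np.float64(252.3), np.float64(239.9)) (np.float64(252.3), np.float64(224.5))
-0.02 (np.float64(252.2), np.float64(247.9)) (np.float64(252.2), np.float64(231.8))
-0.03 (np.float64(252.2), np.float64(256.8)) (np.float64(252.2), np.float64(240.0))
tabTopL (np.float64(204.1), np.float64(295.1))
tabTopR (np.float64(294.4), np.float64(295.5))
tab2 (np.float64(203.8), np.float64(290.2))
plateBL (np.float64(142.1), np.float64(213.3))
plateFL (np.float64(150.0), np.float64(268.2))
blkF (np.float64(171.2), np.float64(303.7))
blkB (np.float64(142.9), np.float64(68.3))
blkBR (np.float64(357.2), np.float64(69.0))
```

View pics/w2c.png

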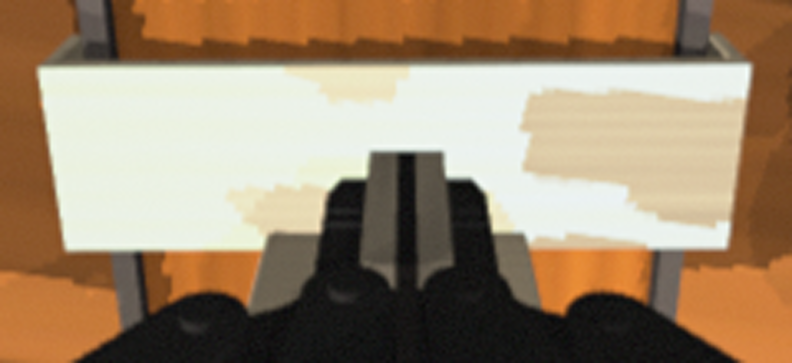

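```bash
python3 - <<'E'
from h import *
o=manip.get_obs();R=Ro.from_quat(o['ee_rot'])
for x in(-.011,0,.011):
  for z in(0,-.01,-.02,-.03):
    p=o['position']+R.apply([x,0,z]);print(x,z,np.round(proj('scene',p),1))
w=cv2.imread('pics/s1.png')[140:180,250:310];cv2.imwrite('pics/s1c.png',cv2.resize(w,None,fx=12,fy=12,interpolation=0))
E
```

```text
-0.011 0 [279.4 161.7]
-0.011 -0.01 [279.5 159.2]
-0.011 -0.02 [279.6 156.6]
-0.011 -0.03 [279.8 154. ]
0 0 [277.2 163.1]
0 -0.01 [277.4 160.5]
0 -0.02 [277.5 157.9]
0 -0.03 [277.6 155.3]
0.011 0 [275.1 164.4]
0.011 -0.01 [275.2 161.9]
0.011 -0.02 [275.3 159.3]
0.011 -0.03 [275.4 156.7]
```

View pics/s1c.png

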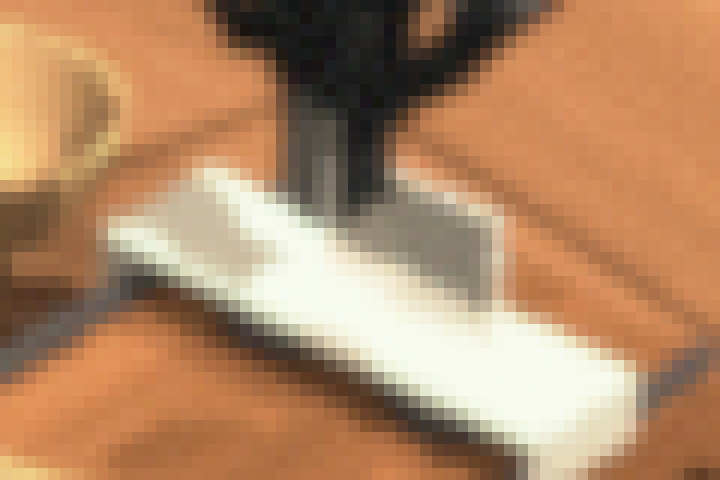

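The cover hasn't moved. The scene crop shows the real tip at (278.7,158), and the TCP should be at (277,163). So the tips sit about 20 mm above the reported TCP and passed just over the 102 mm tab. I'll go up, back, and lower, with TCP z at 0.060, which clears the 50 mm block either way.

```bash
python3 -m handwheel '[[[0,0,-0.04,0,0,0,0],[0,0,-0.04,0,0,0,0],[-0.04,-0.002,-0.04,0,0,0,0],[-0.08,-0.002,-0.04,0,0,0,0],[-0.08,-0.002,-0.04,0,0,0,0],[-0.08,-0.002,0,0,0,0,0],[-0.08,-0.002,0.023,0,0,0,0],[-0.08,-0.002,0.023,0,0,0,0]]]'; python3 -c "
from h import *
go(.0,0,.06)
cv2.imwrite('pics/w3.png',manip.camera('wrist'))
cv2.imwrite('pics/s3.png',cv2.resize(manip.camera('scene')[130:210,220:320],None,fx=7,fy=7,interpolation=2))"
```

```text
clock: 3.3
position: [0.4217, -0.0878, 0.0591]
ee_rot: [0.996, 0.094, -0.002, -0.001]
ft_force: [-0.4, 0.3, -0.7]
grip_width: -0.001
shift [ 0.0669  0.0004 -0.0011] turn [-0.0017  0.0029  0.0014]
rack pos [-0.0669  0.0004  0.0591] F [-0.38  0.25 -0.74] t 3.3 grip -0.0009274277616094287
```

View pics/w3.png

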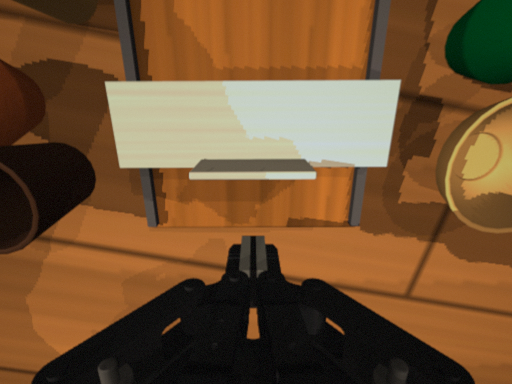

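View pics/s3.png

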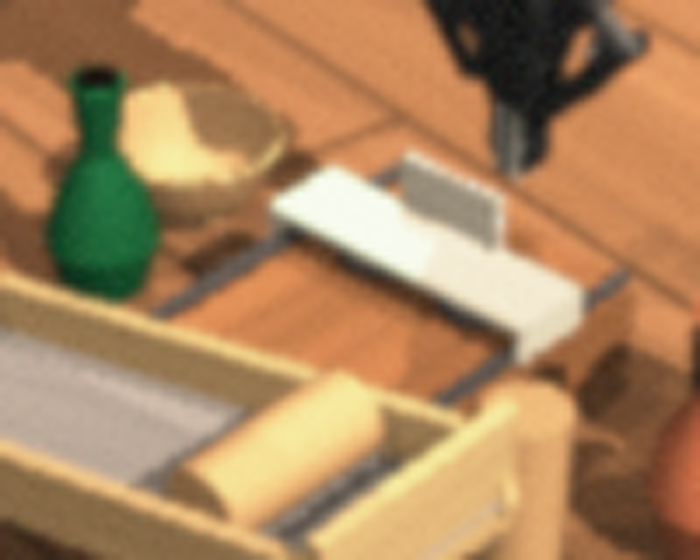

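```bash
python3 -c "
from h import *
for z in(.06,.07,.08,.09,.1):print(z,np.round(proj('scene',rack(-.067,0,z)),1))"
```

```text
0.06 [292.8 159.4]
0.07 [293.  156.9]
0.08 [293.2 154.4]
0.09 [293.4 151.9]
0.1 [293.5 149.4]
```

The tip is at about z = 0.080, on the robot side of the tab and centred, so I'll push.

```bash
python3 -m handwheel '[[[0.015,0,0,0,0,0,0],[0.03,0,0,0,0,0,0],[0.045,0,0,0,0,0,0],[0.06,0,0,0,0,0,0],[0.075,0,0,0,0,0,0],[0.09,0,0,0,0,0,0],[0.1,0,0,0,0,0,0],[0.1,0,0,0,0,0,0]]]'; python3 -c "
from h import *
go(.037,0,.06)
cv2.imwrite('pics/w4.png',manip.camera('wrist'))"
```

```text
clock: 4.4
position: [0.5219, -0.0692, 0.0605]
ee_rot: [0.996, 0.094, 0.0, -0.0]
ft_force: [-0.0, 0.1, -0.5]
grip_width: -0.003
shift [ 0.002  -0.      0.0005] turn [-0.0002 -0.0007  0.0015]
rack pos [ 0.035  -0.      0.0605] F [-0.    0.06 -0.46] t 4.4 grip -0.0033285865409227147
```

View pics/w4.png

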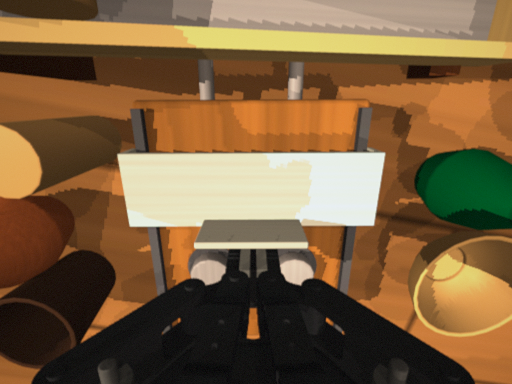

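The cover moved and the key caps now show at (208,266) and (297,266). I'll push the last few mm until the force shows the stop.

```bash
python3 -m handwheel '[[[0.003,0,0,0,0,0,0],[0.006,0,0,0,0,0,0],[0.006,0,0,0,0,0,0]]]'; python3 -m handwheel '[[[0.002,0,0,0,0,0,0],[0.004,0,0,0,0,0,0],[0.004,0,0,0,0,0,0]]]';python3 -c "
from h import *
go(.037,0,.06)
cv2.imwrite('pics/w5.png',manip.camera('wrist'))"
```

```text
clock: 4.82
position: [0.5254, -0.069, 0.0603]
ee_rot: [0.996, 0.093, -0.002, 0.0]
ft_force: [-8.7, -0.9, 5.2]
grip_width: -0.001
clock: 5.2
position: [0.5255, -0.0691, 0.0598]
ee_rot: [0.996, 0.093, -0.006, 0.001]
ft_force: [-26.9, -2.4, 19.6]
grip_width: -0.0
shift [-0.0016 -0.0005 -0.0001] turn [-0.      0.0116 -0.0003]
rack pos [ 0.0386 -0.0005  0.0598] F [-26.86  -2.43  19.65] t 5.2 grip -0.00027699946134933097
```

View pics/w5.png

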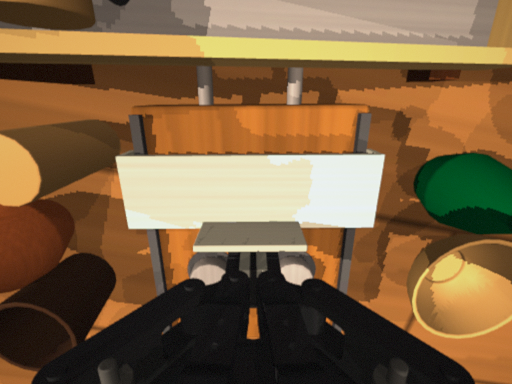

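The cover is against its stop, at TCP rack x 38.6 mm with 27 N. I'll back off, rise, and measure the caps.

```bash
python3 -m handwheel '[[[-0.02,0,0,0,0,0,0],[-0.02,0,-0.04,0,0,0,0],[-0.08,0,-0.08,0,0,0,0.05],[-0.1,0,-0.08,0,0,0,0.05],[-0.1,0,-0.08,0,0,0,0.05],[-0.1,0,-0.08,0,0,0,0.05]]]' ;python3 -c "
from h import *
go(0,0,.1)
o=manip.get_obs();np.save('w6p.npy',np.r_[o['position'],o['ee_rot']])
cv2.imwrite('pics/w6.png',manip.camera('wrist'))
print([ (k,) for k in ()])"
```

```text
clock: 6.0
position: [0.4332, -0.0864, 0.1407]
ee_rot: [0.996, 0.094, 0.0, 0.0]
ft_force: [0.1, -0.0, -0.1]
grip_width: 0.585
shift [ 0.0553 -0.0003  0.0407] turn [ 0.0005 -0.0008  0.001 ]
rack pos [-0.0554 -0.0004  0.1407] F [ 0.07 -0.03 -0.09] t 6.0 grip 0.5850528560725569
[]
```

View pics/w6.png

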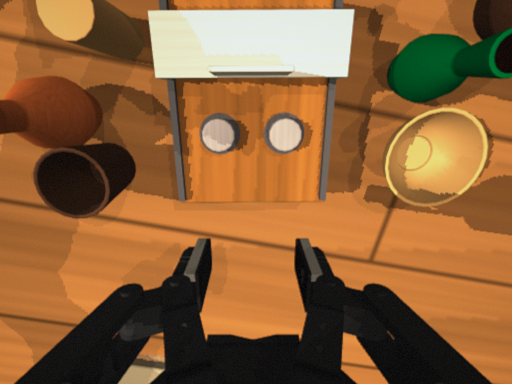

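```bash
python3 - <<'E'
from h import *
im=cv2.imread('pics/w6.png');P=np.load('w6p.npy');c=manip.calibration('wrist');R=Ro.from_quat(P[3:]).as_matrix();M=c['tool_from_camera']
hsv=cv2.cvtColor(im,cv2.COLOR_BGR2HSV)
m=((hsv[...,1]<60)&(hsv[...,2]>110)).astype(np.uint8);m[:105]=0;m[165:]=0;m[:,:190]=0;m[:,315:]=0
n,l,s,ce=cv2.connectedComponentsWithStats(m)
for i in range(1,n):
    if s[i,4]<200:continue
    u,v=ce[i];d=M[:3,:3]@np.array([(u-c['cx'])/c['fx'],-(v-c['cy'])/c['fy'],-1]);d=R@d;o=P[:3]+R@M[:3,3]
    q=o+d*(.064-o[2])/d[2];print(ce[i],s[i],unrack(q).round(4))
E
```

```text
[217.32636469 134.7224158 ] [201 118  33  34 861] [0.0019 0.031  0.064 ]
[284.71091114 134.42182227] [269 118  33  34 889] [ 0.0023 -0.0289  0.064 ]
```

The caps are 60 mm apart and centred at my rack-frame point (2, 1) mm, which matches the description. I'll move over them and come down with the jaws at 50 mm.

```bash
python3 -m handwheel '[[[0.057,-0.001,0,0,0,0,0.05],[0.057,-0.001,0,0,0,0,0.05],[0.057,-0.001,0.04,0,0,0,0.05],[0.057,-0.001,0.08,0,0,0,0.05],[0.057,-0.001,0.08,0,0,0,0.05]]]' ;python3 -c "
from h import *
go(.0015,.0008,.03)
cv2.imwrite('pics/w7.png',manip.camera('wrist'))
cv2.imwrite('pics/s7.png',cv2.resize(manip.camera('scene')[130:210,220:320],None,fx=7,fy=7,interpolation=2))"
```

```text
clock: 6.68
position: [0.4863, -0.0741, 0.058]
ee_rot: [0.996, 0.094, -0.003, -0.001]
ft_force: [-0.0, 0.3, 0.7]
grip_width: 0.587
shift [0.0026 0.001  0.028 ] turn [-0.0028  0.0052  0.0017]
rack pos [-0.0009  0.0018  0.058 ] F [-0.01  0.29  0.68] t 6.675 grip 0.5869678644602611
```

View pics/w7.png

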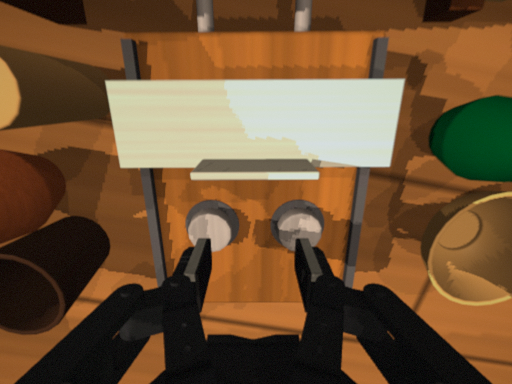

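View pics/s7.png

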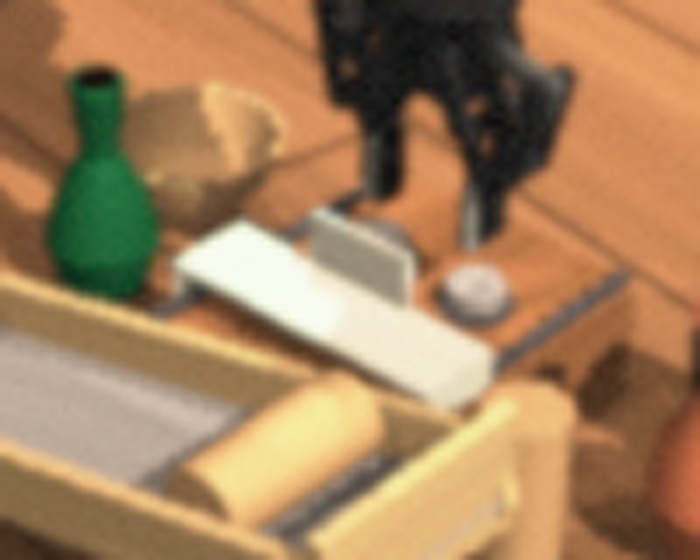

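```bash
python3 -c "
from h import *
for z in(.07,.08,.09,.1):print(z,np.round(proj('scene',rack(.010,.026,z)),1),np.round(proj('scene',rack(-.001,.034,z)),1))"
```

```text
0.07 [284.5 169.1] [288.6 168.7]
0.08 [284.7 166.6] [288.7 166.1]
0.09 [284.8 164. ] [288.9 163.6]
0.1 [285.  161.4] [289.1 161. ]
```

```bash
python3 -m handwheel '[[[0.001,0.0005,0.016,0,0,0,0.047],[0.001,0.0005,0.016,0,0,0,0.047],[0.001,0.0005,0.016,0,0,0,0.047]]]' ;python3 -c "
from h import *
go(.0015,.0008,.03)
cv2.imwrite('pics/w8.png',cv2.resize(manip.camera('wrist')[170:320,140:370],None,fx=3.4,fy=3.4,interpolation=2))
cv2.imwrite('pics/s8.png',cv2.resize(manip.camera('scene')[130:210,220:320],None,fx=7,fy=7,interpolation=2))"
```

```text
clock: 7.15
position: [0.4898, -0.0751, 0.0449]
ee_rot: [0.996, 0.094, 0.0, 0.0]
ft_force: [-0.1, 0.3, -0.6]
grip_width: 0.556
shift [-0.0008 -0.0006  0.0149] turn [ 0.0003 -0.0004  0.0011]
rack pos [0.0023 0.0002 0.0449] F [-0.1   0.29 -0.59] t 7.15 grip 0.5562809887025779
```

View pics/w8.png

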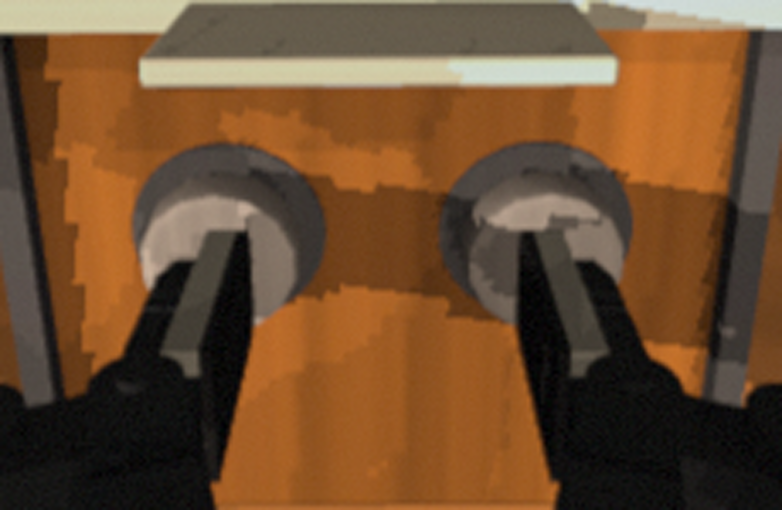

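View pics/s8.png

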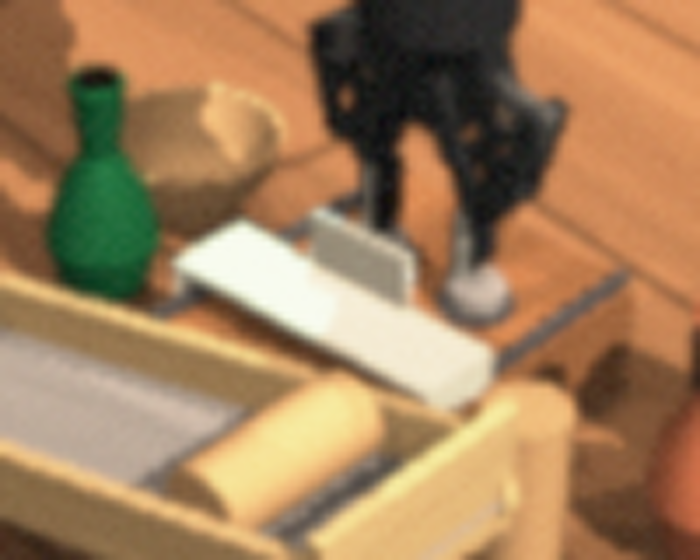

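Both tips sit over their caps, at crop (215,240) and (545,240). I'll press in steps and watch the force.

```bash
python3 -m handwheel '[[[-0.001,0,0.005,0,0,0,0.047],[-0.001,0,0.01,0,0,0,0.047],[-0.001,0,0.01,0,0,0,0.047]]]'; python3 -m handwheel '[[[0,0,0.003,0,0,0,0.047],[0,0,0.003,0,0,0,0.047]]]';  python3 -m handwheel '[[[0,0,0.003,0,0,0,0.047],[0,0,0.003,0,0,0,0.047]]]'
```

```text
clock: 7.62
position: [0.4888, -0.0753, 0.0344]
ee_rot: [0.996, 0.094, 0.0, 0.0]
ft_force: [0.1, 0.2, 6.2]
grip_width: 0.552
clock: 7.88
position: [0.4888, -0.0753, 0.0318]
ee_rot: [0.996, 0.094, 0.0, 0.0]
ft_force: [-1.2, -0.2, 7.9]
grip_width: 0.557
clock: 8.12
position: [0.4889, -0.0753, 0.0304]
ee_rot: [0.996, 0.094, -0.0, 0.001]
ft_force: [-10.1, 1.0, 28.7]
grip_width: 0.55
```

```bash
python3 -m handwheel '[[[0,0,0,0,0,0,0.047],[0,0,0,0,0,0,0.047],[0,0,0,0,0,0,0.047],[0,0,0,0,0,0,0.047],[0,0,0,0,0,0,0.047],[0,0,0,0,0,0,0.047],[0,0,0,0,0,0,0.047],[0,0,0,0,0,0,0.047]]]'; python3 -c "
from h import *
s=manip.camera('scene');cv2.imwrite('pics/s9.png',cv2.resize(s[130:250,170:330],None,fx=4.5,fy=4.5,interpolation=2))
cv2.imwrite('pics/t9.png',manip.camera('top'))
print(np.round(proj('scene',rack(.2,-.131,.055)),1),np.round(proj('top',rack(.2,-.131,.055)),1))"
```

```text
clock: 9.12
position: [0.4889, -0.0753, 0.0304]
ee_rot: [0.996, 0.094, 0.0, 0.001]
ft_force: [-9.8, 1.0, 28.8]
grip_width: 0.548
[209.1 178.5] [333.7 160.6]
```

View pics/s9.png

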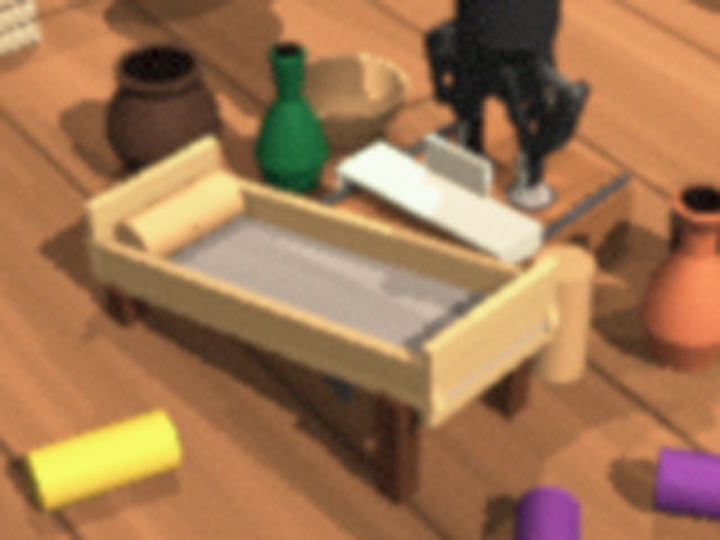

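View pics/t9.png

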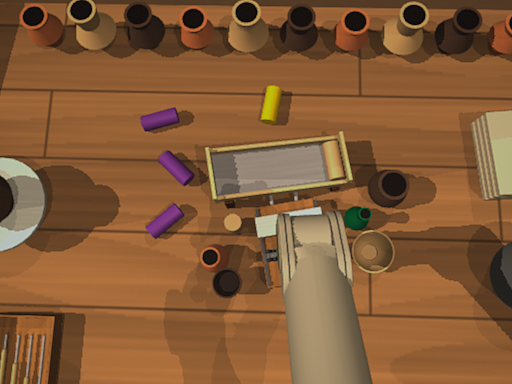

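The prop lies at the foot: top view (333,160), prediction (334,161). I'll hold a little longer with the keys down, then lift straight up.

```bash
python3 -m handwheel '[[[0,0,0,0,0,0,0.047],[0,0,0,0,0,0,0.047],[0,0,0,0,0,0,0.047],[0,0,0,0,0,0,0.047]]]'; python3 -m handwheel '[[[0,0,-0.005,0,0,0,0.047],[0,0,-0.015,0,0,0,0.047],[0,0,-0.04,0,0,0,0.047],[0,0,-0.09,0,0,0,0.047],[0,0,-0.14,0,0,0,0.047],[-0.06,0,-0.16,0,0,0,0.047],[-0.06,0,-0.16,0,0,0,0.047],[-0.06,0,-0.16,0,0,0,0.047]]]'; python3 -c "
from h import *
go(0,0,.2)
s=manip.camera('scene');cv2.imwrite('pics/s10.png',cv2.resize(s[130:250,170:330],None,fx=4.5,fy=4.5,interpolation=2))
cv2.imwrite('pics/w10.png',manip.camera('wrist'))"
```

```text
clock: 9.72
position: [0.4889, -0.0753, 0.0304]
ee_rot: [0.996, 0.094, 0.0, 0.001]
ft_force: [-11.3, 1.0, 29.0]
grip_width: 0.553
clock: 10.72
position: [0.4295, -0.0865, 0.1885]
ee_rot: [0.996, 0.094, -0.0, 0.0]
ft_force: [-0.4, 0.3, -0.8]
grip_width: 0.551
shift [ 0.059   0.0002 -0.0115] turn [0.0005 0.0001 0.0007]
rack pos [-0.059   0.0002  0.1885] F [-0.36  0.26 -0.81] t 10.725 grip 0.5508570219277498
```

View pics/s10.png

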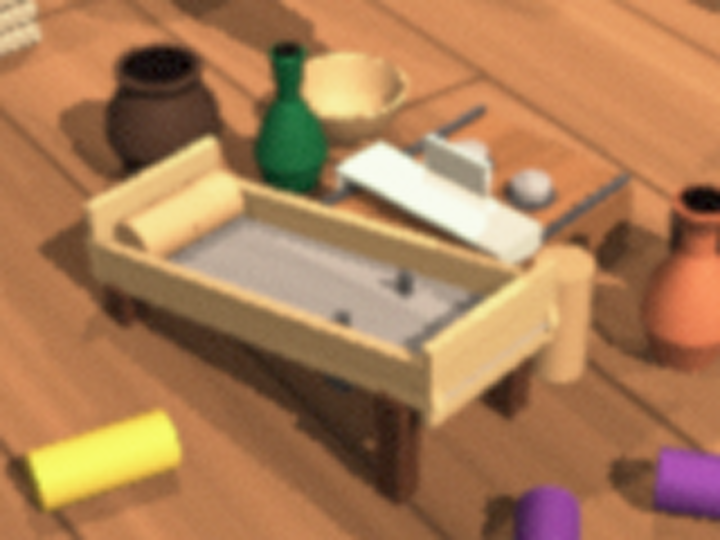

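View pics/w10.png

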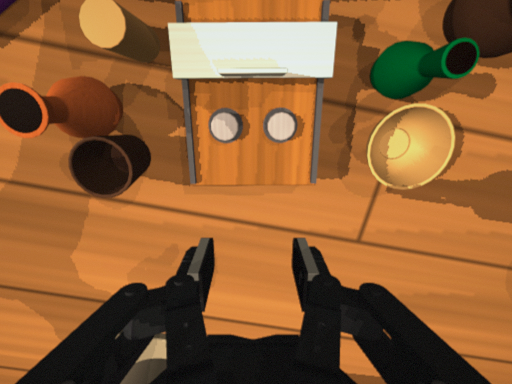

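The keys and both pins are up again. The cover is back, the prop is at the foot, and the pots have not moved. The arm is clear, so I'm handing in.

```bash
python3 -c "
from workcell import manip
print(manip.hand_in())"
```

```text
the job is handed in; nothing more can be done
None
```

The job is done and handed in at about 10.7 s, with no verdict reported back. I pushed the cover back to its stop, pressed both keys down together until the prop had rolled to the foot, then let them up and moved clear.

- **First push missed:** my first push at the cover passed just over the tab and moved nothing. The pictures showed the real fingertips about 20 mm higher than the reported TCP. I repeated the push lower, and it reached the stop with about 27 N at the wrist.
- **Keys:** I held both keys down with about 29 N in total for about 1.6 s.
- **Last pictures:** before lifting, the prop was at the foot of the chute, in the top view at (333,160) against a predicted (334,161). After lifting, both key caps and both stop pins were up, and the cover was fully back. The pots and spare prop looked unmoved, and the gripper was clear with no real contact force.
- **Not checked directly:** I had no reading of the joint travels (cover and keys), so those rest on the forces and pictures.

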